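# Hook an electrode plate out of its tank and press it into the test clip

## Robot

A 6-joint arm with a two-finger parallel gripper is mounted at the origin on the work surface. World frame = base frame: x ahead of the robot, y to its left, z up, the work surface at z = 0. Lengths are in m, angles in rad, forces in N, time in s.
With the tool pointing down it reaches from about 0.275 to 1 m from the base axis. Payload 8.4 kg.
Tool frame: the origin (TCP) lies on the centre line of the jaws, within the pads' length; the fingertips stand 17 mm ahead of it and the grasp point (between the pads) lies 2 mm behind it (bot.tcp_to_tips is the z of the fingertips in the tool frame, in m); z points along the fingers, y is the line along which they close (so a half turn about z gives the same grasp; the last joint's range is limited). The gripper opens to 85 mm and grips with 20 to 120 N. Pads are 22 mm wide; open, the fingers measure 114 mm over their backs; the gripper's body (76 mm by 85 mm) begins 54 mm behind the grasp point. The pads swing forward as they close: fully open they stand 13 mm farther back than shut.
Start: joints at [-1.285, 0.353, 1.633, -0, 1.155, -0.002], TCP at [0.177, -0.599, 0.248] pointing down, gripper open.
Joint ranges: [-2.63, 2.63], [-0.92, 2.1], [0.06, 2.66], [-1.3, 4.44], [0, 2.69], [-3.02, 3.02]. Speed limits (rad/s): [2.22, 2.22, 2.79, 3.14, 3.14, 3.14].

## Interface

Orientations are given as a unit quaternion [x, y, z, w].
In Python, from workcell import bot, hand, kinematics, get_obs, vision, hand_in gives the robot as it stands. The module is installed in compiled form; this text tells all that it offers. Calls block until the motion is done:
- bot.reach(position, orientation): joint-space move of the TCP to a pose.
- bot.servo_line(position, ori=None, velocity=0.15): straight line of the TCP; ori=None keeps the orientation; velocity is the mean speed in m/s.
- bot.goto_joints(angles): joint-space move.
- hand.move_gripper(opening, strength=None): finger opening in m; strength is the grip in N (None keeps the last); returns when the fingers have stopped.
- bot.dwell(seconds).
- kinematics.solve_ik(position, orientation): joint angles nearest the present ones, or None.
- get_obs(): the state.
- vision.read_camera(name): name is "scene" or "top" or "wrist"; returns a dict with "frame" (420x560x3 uint8, red, green, blue), "intrinsics" (3x3 intrinsics, pixels), "view" (4x4, takes a point from world to camera coordinates). Camera axes: x right, y down, z forward; pixel columns grow to the right and rows downward; lengths in m; the calibration is good to about 2 mm. A picture is of the moment at which its call begins. There is no depth.
A pose or a line that the arm cannot do raises bot.IKError and nothing moves.
- hand_in(): hands the job in; it is judged then, once.
The state is a dict: "time_s": time; "joint_pos": joint angles; "joint_vel": joint speeds; "joint_efforts": joint torques, N m; "position": TCP position; "orientation": TCP orientation; "wrist_force": force on the tool from outside, world axes, zero at the start; "ft_torque": the same for the moment, N m; "gripper_width": finger opening in m; "grip_force": force on a finger pad.
Only numpy, scipy, OpenCV 4.12 (cv2) and the standard library are available. Lean on these libraries where they do the work, as an engineer would, in place of code of your own. Each camera call takes 0.05 s, during which the arm holds its last target. There are 200 camera calls.

## Task

Take the two-pronged hook rod from its rack and use it to fish out the electrode plate (the one with an open window under its crossbar) that hangs deep in one bay of the clear tank, then set it edge-down in the sprung copper clip on the tester and press it fully home, upright. Touch the plate only with the rod, never with the gripper, and leave the solid separator hanging in the other bay and everything else on the bench where it is. Finish by hanging the rod back in the fork of its rack.

Things in the scene. Friction and masses are not known exactly. Their poses are not given: they have to be found in the camera images.
- tank: Fixed clear-walled tank with grey rim, open on top, 77 (x) x 191 (y) x 170 mm tall, walls 5 mm, floor 6 mm thick. Origin under its centre, z up. A wall across the middle makes two bays, each 67 (x) x 88 (y) mm inside, too narrow for a gripper, centred at local y = +46.5 and -46.5. In each bay a hanger's crossbar rests across ledges on the two end (y) walls.
- bay_left (a point): Seat of a hanger's crossbar centre in the bay at local y = +46.5: 88 mm above the bench, 82 mm below the rim. Axes as the tank. Free space in the bay: 44 mm on its -x side, 23 mm on its +x side. The ledges reach 14 mm in from the end walls and have stubs before and behind the bar (10 mm apart, each 6 mm thick, tops 4 mm above this point): a hanger must rise 8 mm before it moves sideways.
- bay_right (a point): The same seat point in the bay at local y = -46.5.
- plate: Electrode plate, steel, about 110 g, the hanger with an open window. Origin = centre of its crossbar (along local y, 6 x 6 mm square, 74 mm long); z up, x through its thickness. Two arms lead down to a plate 46 mm wide (y), 5 mm thick (x), 34 to 75 mm below the origin. At the start it hangs in one of the bays, parallel to the tank's y axis; on the hook it hangs freely and can swing a little.
- plate_window (a point): Middle of the open window under the crossbar, 18.5 mm below the plate's origin; the window is 34 mm wide (y) and 31 mm high.
- plate_edge (a point): Middle of the plate's rounded lower edge, 75 mm below the plate's origin along its own z; axes as the plate.
- separator: Separator in the other bay: the same square 74 mm crossbar but with a solid plastic board 46 mm wide, 10 mm thick, from the crossbar down 75 mm, no window; loose. Origin = centre of its crossbar. To be left hanging.
- hook_rod: Hook rod, about 140 g, hanging upright in the rack. Origin: on the centre line of its two prongs, midway between them; z up along the rod, x where the prongs point. Prongs 7 mm thick at y = +-12 run level from x = -10 to 6, then slope up to tips at x = 10, z = 8. With thickness: x -14 to 13.5, y +-15.5, z -3.5 to 11.5. A 6 mm bar in the hook lies at z = 6.5, x = -3 to 2.
- rod_grip (a point): Middle of the rod's square wooden grip, 22 x 22 mm, 48 mm tall, at (-10, 0, 148) mm in the rod's frame. The straight shaft below, 8 mm round, is at x = -10 too.
- rod_collar (a point): Centre of the underside of the rod's square collar, 34 x 34 x 6 mm, at (-10, 0, 118) mm in the rod's frame, just under the grip. Below it a square neck 12 mm wide, 27 mm long.
- rack: Fixed steel rack, z up. Origin on the bench below the seat; base plate 120 x 90 x 8 mm (x -50 to 70), two posts (y = +-19) at local x = 38 to 52, up to 142 mm. On top two fork arms, 14 mm wide and 20 mm apart, run along local x from the posts to x = -26; the slot between them is open at its -x end. The rod's neck hangs in the slot, collar on the arms, prongs pointing to the rack's +x.
- rack_seat (a point): Point between the fork arms at the level of their tops, 150 mm above the bench; rod_collar is here when the rod hangs in the rack. Axes as the rack. Lips 6 mm high across the arms at local x = -26 to -21 and 21 to 26 keep the collar in: lift the rod more than 6 mm, then draw it out along -x.
- tester: Fixed black tester box 130 (x) x 120 (y) x 50 mm tall, with a round knob (14 mm high) and two brass posts near its -x edge. Origin on the bench under the sprung clip in the middle of its top; z up. The clip takes the plate's edge along local y, either face forward: two copper jaws 26 mm long (y), sprung along x, between black guide posts.
- clip_floor (a point): Middle of the clip on the tester's top, 50 mm above the bench, where the middle of the plate's lower edge rests when home. Axes as the tester. Jaws: closed gap 1.5 mm from 2 to 10 mm above it, then a funnel up to 25 mm above it. Set down loosely the plate stands with its edge about 13 mm above this point; some 5 to 20 N down on its crossbar press it home.
- clip_mouth (a point): Level of the guide posts' straight part, 36 mm above clip_floor. The posts (y = +-16 to +-29) form a slot 9 mm wide in x, with lips flared to about 24 mm up to 52 mm above clip_floor; end stops at y = +-29. A loose plate stands in them within about 5 degrees of upright.
- dry_cell: Bystander: old glass-cased dry cell, round, 80 mm across, 154 mm tall with two brass posts, origin under its centre, behind the tank.
- aa_holder0: Bystander: red plastic battery holder 58 x 32 x 16 mm, origin under its centre.
- aa_holder1: Bystander: a second such holder.
- aa_holder2: Bystander: a third such holder.
- test_clip: Bystander: copper test clip, 60 x 16 x 17 mm, lying, origin under its centre.
- lantern_cell: Bystander: square lantern battery 67 x 67 x 110 mm, origin under its centre.
- d_cell: Bystander: single round cell 33 mm across, 61 mm tall, standing, origin under its centre.
- drill_pack: Bystander: tool battery pack 100 x 70 x 70 mm, origin under its centre.
Not all that is in view belongs to the job. Of the things like the plate, leave any that is pink or turquoise; of the rest the smaller one is meant.

How it is judged:
On the way, in this order (a step that is already met when the one before it is completed fails the run):
1. the plate has been lifted clear of the tank on the held hook rod (height (world z) of plate_edge above 0.172 m and contact force between hook_rod and plate above 0.2 N and contact force between the fingers and hook_rod above 1 N), for 0.2 s.
2. the plate is pressed fully home in the tester's clip (z of plate_edge in the frame of clip_floor between -0.004 and 0.0035 m and horizontal distance between plate_edge and clip_floor below 0.009 m and angle between plate's own z axis and vertical below 0.12 rad and angle between the y axis of plate and the y axis of tester, either way round below 0.15 rad), for 0.2 s.
At the end, for the whole second after the job is handed in: Plate in the clip: edge within 3.5 mm of the box top, middle within 9 mm of the clip's, upright within 0.12 rad, along the clip within 0.15 rad. Rod in the fork: collar within 12 mm of the seat, upright within 0.12 rad. Separator within 12 mm of its start. All at rest, rod clear of plate (all of step 2 and linear speed of plate below 0.02 m/s and distance between rod_collar and rack_seat below 0.012 m and angle between hook_rod's own z axis and vertical below 0.12 rad and linear speed of hook_rod below 0.03 m/s and not (contact force between hook_rod and plate above 0.05 N) and distance of separator from where it was at the start of the episode below 0.012 m); the robot touches nothing.
It fails at once if the gripper or arm touches the plate (contact force between any of the fingers, the arm and plate above 0.5 N).
It fails at once if the separator is dislodged (moved more than 12 mm) (distance of separator from where it was at the start of the episode above 0.012 m).
It fails at once if a bystander is shoved more than 25 mm or tipped (distance of any of dry_cell, aa_holder0, aa_holder1, aa_holder2, test_clip, lantern_cell, d_cell, drill_pack from where it was at the start of the episode above 0.025 m or angle between any of dry_cell, aa_holder0, aa_holder1, aa_holder2, test_clip, lantern_cell, d_cell, drill_pack's own z axis and vertical above 0.4 rad).
It also fails if it takes over 69 s, if anything falls off the work surface, if the arm or the gripper's body presses on something with over 40 N, if the wrist force passes 120 N, or if a joint passes its speed limit or range.

## Working session

There is one attempt and no reset: what is moved stays moved. The work goes in short steps, each a Python script; the robot and the scene stay as the last script left them, time stands still between calls to the robot, and variables do not carry over. Pictures are saved under pics/ and viewed, at most 10 in all, crops included, and the job is handed in when it is done.

```bash
mkdir -p pics; cat > h.py <<'E'
import numpy as np, cv2
from workcell import bot, hand, kinematics, get_obs, vision, hand_in
from scipy.spatial.transform import Rotation as R
def cam(n,save=None):
    c=vision.read_camera(n); 
    if save: cv2.imwrite(save,c["frame"][:,:,::-1])
    return c
def ray(c,u,v):
    V=np.array(c["view"]);K=np.array(c["intrinsics"])
    d=V[:3,:3].T@np.linalg.solve(K,[u,v,1.]); o=-V[:3,:3].T@V[:3,3]
    return o,d
def onz(c,u,v,z):
    o,d=ray(c,u,v); return o+d*(z-o[2])/d[2]
def two(c1,p1,c2,p2):
    o,d=ray(c1,*p1);q,e=ray(c2,*p2)
    s=np.linalg.lstsq(np.c_[d,-e],q-o,rcond=None)[0]
    a,b=o+d*s[0],q+e*s[1]; return (a+b)/2,np.linalg.norm(a-b)
def proj(c,P):
    V=np.array(c["view"]);K=np.array(c["intrinsics"])
    p=V[:3,:3]@np.array(P)+V[:3,3]; p=K@p; return p[:2]/p[2]
E
python3 - <<'E'
from h import *
import pickle
a={n:cam(n,f"pics/{n}0.png") for n in("scene","top")}
pickle.dump(a,open("c0.pkl","wb"))
for n in a: print(n,ray(a[n],280,210),a[n]["intrinsics"][0])
print(get_obs()["time_s"],bot.tcp_to_tips,get_obs()["orientation"])
E
```

```text
scene (array([ 1.44427997, -0.42613098,  1.08370817]), array([-0.65453481,  0.31883179, -0.68563907])) [525.61356282   0.         273.32258229]
top (array([ 0.41096811, -0.01398242,  1.21607299]), array([ 0.11263752, -0.0011725 , -0.99363563])) [484.93416093   0.         279.7716537 ]
0.1 0.017 [ 9.89658327e-01  1.43443262e-01 -1.14547550e-04 -6.43310445e-04]
```

View pics/scene0.png

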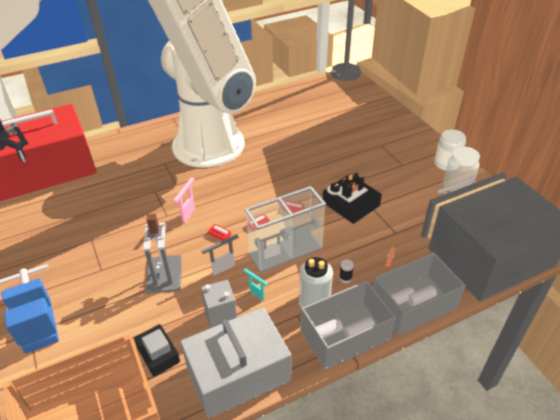

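View pics/top0.png

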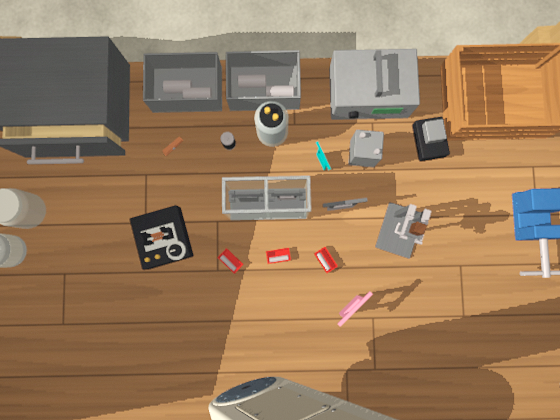

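Scene view: the tank is at about (285,228), the rack with rod at (160,255), and the tester at (352,196). Plate-like candidates are a hanger in each tank bay, a larger grey one on the bench at (222,255), a pink one at (187,200) and a turquoise one at (256,285). I'll enlarge the tank, rack and tester.

```bash
python3 - <<'E'
import cv2,numpy as np
s=cv2.imread("pics/scene0.png");t=cv2.imread("pics/top0.png")
def c(im,x0,y0,x1,y1,w,h): return cv2.resize(im[y0:y1,x0:x1],(w,h),interpolation=cv2.INTER_CUBIC)
A=np.hstack([c(s,240,185,340,265,400,320),c(t,215,170,320,222,400,320*1)])
B=np.hstack([c(t,370,195,440,265,270,270),c(t,125,200,200,275,270,270),c(s,135,205,200,295,260,270)])
cv2.imwrite("pics/comp0.png",np.vstack([A,B]))
E
```

```text
(no output)
```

View pics/comp0.png

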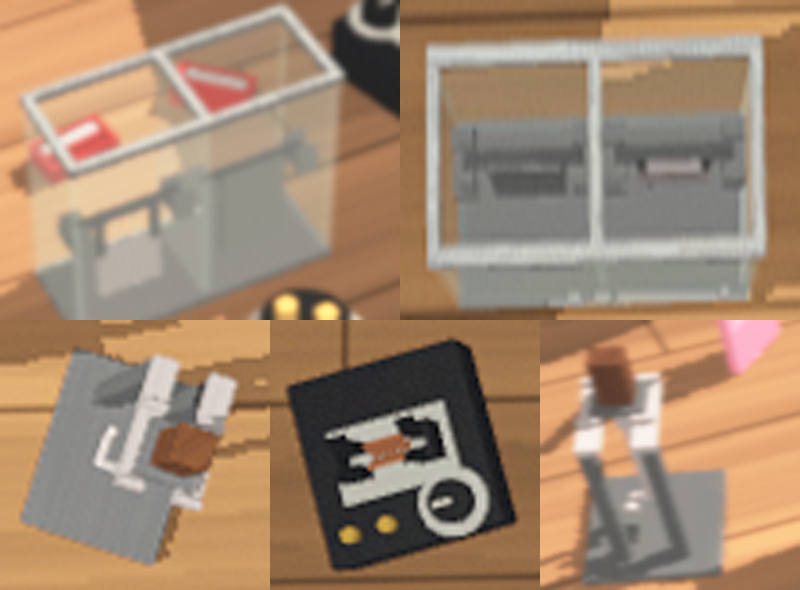

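The crops show the windowed plate hanging in the world −y bay: scene crop (130,250), top crop (690,165). The solid separator is in the +y bay. The large grey, pink and turquoise plates on the bench are decoys. The rack's open end and the tester's knob edge both face −x. Next I'll measure.

```bash
python3 - <<'E'
from h import *
import pickle
a=pickle.load(open("c0.pkl","rb"));t=a["top"];s=a["scene"]
def hsv(c): return cv2.cvtColor(c["frame"],cv2.COLOR_RGB2HSV)
def blob(c,lo,hi,box,k=0):
    m=cv2.inRange(hsv(c),lo,hi); b=np.zeros_like(m); x0,y0,x1,y1=box; b[y0:y1,x0:x1]=m[y0:y1,x0:x1]
    if k: b=cv2.morphologyEx(b,cv2.MORPH_CLOSE,np.ones((k,k)))
    cs=cv2.findContours(b,cv2.RETR_EXTERNAL,cv2.CHAIN_APPROX_NONE)[0]
    return max(cs,key=cv2.contourArea)
def rectz(c,ct,z):
    P=np.array([onz(c,*p[0],z)[:2] for p in ct],np.float32)
    return cv2.minAreaRect(P)
print("rim",rectz(t,blob(t,(0,0,150),(180,40,255),(215,170,320,225)),.17))
print("tester",rectz(t,blob(t,(0,0,0),(180,255,70),(125,200,200,275),3),.05))
print("rackbase",rectz(t,blob(t,(0,0,70),(180,60,190),(370,195,440,265)),.008))
print("rackbright",rectz(t,blob(t,(0,0,190),(180,40,255),(370,195,440,265)),.15))
b=blob(t,(0,90,30),(14,255,150),(405,210,430,240)); print("grip",cv2.boundingRect(b),rectz(t,b,.204))
b=blob(t,(3,110,70),(16,255,255),(145,225,180,245)); print("copper",cv2.boundingRect(b),rectz(t,b,.07))
# hand-read corners
for n,u,v,z in [("rimTL",222.4,177.3,.17),("rimTR",310.8,176.2,.17),("rimBR",310.8,211.9,.17),("rimBL",222.9,212.6,.17),
 ("tTL",130.3,219.4,.05),("tTR",177.8,205.5,.05),
 ("rTL",389.4,202.7,.008),("rBL",376.5,246.8,.008),("rBR",411.5,258.5,.008),
 ("barSepL",215+60/3.81,170+160/6.154,.088),("barSepR",215+185/3.81,170+158/6.154,.088),("barPlL",215+215/3.81,170+158/6.154,.088),("barPlR",215+335/3.81,170+157/6.154,.088)]:
    print(n,onz(t,u,v,z).round(4))
E
```

```text
rim ((0.5589208006858826, 0.014947250485420227), (0.19221267104148865, 0.09232179820537567), 88.76570892333984)
tester ((0.4844859838485718, 0.272135853767395), (0.12999872863292694, 0.12550507485866547), 14.737212181091309)
rackbase ((0.49303531646728516, -0.320284903049469), (0.10626582056283951, 0.12673884630203247), 70.24083709716797)
rackbright ((0.5029556155204773, -0.2902390956878662), (0.028988715261220932, 0.07692992687225342), 68.85196685791016)
grip (409, 222, 19, 13) ((0.4804258942604065, -0.30318111181259155), (0.03412037342786789, 0.02608075924217701), 70.1309585571289)
copper (150, 231, 14, 11) ((0.4856250584125519, 0.2770387828350067), (0.01735226809978485, 0.029857536777853966), 17.353374481201172)
rimTL [0.6043 0.1092 0.17  ]
rimTR [ 0.6025 -0.0842  0.17  ]
rimBR [ 0.524  -0.0819  0.17  ]
rimBL [0.5265 0.1088 0.17  ]
tTL [0.5281 0.3467 0.05  ]
tTR [0.5595 0.232  0.05  ]
rTL [ 0.5604 -0.2904  0.008 ]
rBL [ 0.4507 -0.2532  0.008 ]
rBR [ 0.42   -0.3386  0.008 ]
barSepL [0.5744 0.0997 0.088 ]
barSepR [0.5735 0.0226 0.088 ]
barPlL [0.5731 0.0041 0.088 ]
barPlR [ 0.5719 -0.0699  0.088 ]
```

```bash
cat >> h.py <<'E'
def ori(yaw,flip=0):
    "tool down, tool y along the rod's y axis (yaw = world yaw of rod x); flip: half turn"
    return (R.from_euler('z',yaw+np.pi*flip)*R.from_euler('x',np.pi)).as_quat()
E
python3 - <<'E'
from h import *
d=np.deg2rad
for f in (0,1):
    for n,p,y in [("rack",(.483,-.312,.18),-19.5),("tank",(.55,-.033,.21),-.8),("tester",(.475,.275,.28),15.5)]:
        q=kinematics.solve_ik(p,ori(d(y),f)); print(f,n,None if q is None else np.round(q,2))
bot.reach((.44,-.297,.36),ori(d(-19.5),0))
c=cam("wrist","pics/w1.png"); print(get_obs()["time_s"],ray(c,280,210),proj(c,(.483,-.312,.15)))
import pickle;pickle.dump(c,open("w1.pkl","wb"))
E
```

```text
0 rack [-0.58  0.35  1.81 -0.    0.99  1.33]
0 tank [-0.06  0.28  1.83 -0.    1.03  1.52]
0 tester [ 0.52  0.2   1.76 -0.    1.17  1.82]
1 rack [-0.58  0.35  1.81  0.    0.99 -1.81]
1 tank [-0.06  0.28  1.83  0.    1.03 -1.62]
1 tester [ 0.52  0.2   1.76  0.    1.17 -1.32]
1.6833 (array([ 0.50884924, -0.32131457,  0.4842775 ]), array([-0.28304122,  0.10725001, -0.95316356])) [282.10240789 133.33021512]
```

View pics/w1.png

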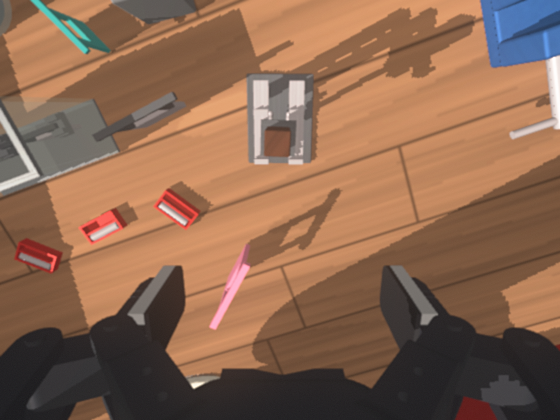

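Wrist view: the rack is seen from above, with the fork arms at (264–300, 80–163) and the dark grip at (277,142). The yaw looks well aligned.

```bash
python3 - <<'E'
from h import *
import pickle
c=pickle.load(open("w1.pkl","rb"))
h=cv2.cvtColor(c["frame"],cv2.COLOR_RGB2HSV)
def pts(lo,hi,box):
    x0,y0,x1,y1=box; m=np.zeros(h.shape[:2],np.uint8); m[y0:y1,x0:x1]=cv2.inRange(h,lo,hi)[y0:y1,x0:x1]; return m
m=pts((0,0,165),(180,50,255),(240,65,325,175))
ct=np.vstack(cv2.findContours(m,cv2.RETR_EXTERNAL,cv2.CHAIN_APPROX_NONE)[0])
P=np.array([onz(c,*p[0],.15)[:2] for p in ct],np.float32); r=cv2.minAreaRect(P); print("arms",r,cv2.boundingRect(ct))
g=pts((0,80,20),(14,255,125),(258,120,296,162))
ct=max(cv2.findContours(g,cv2.RETR_EXTERNAL,cv2.CHAIN_APPROX_NONE)[0],key=cv2.contourArea)
P=np.array([onz(c,*p[0],.204)[:2] for p in ct],np.float32); print("grip",cv2.minAreaRect(P),cv2.boundingRect(ct))
im=c["frame"][60:180,235:330,::-1]; cv2.imwrite("pics/w1c.png",cv2.resize(im,None,fx=5,fy=5,interpolation=cv2.INTER_CUBIC))
E
```

```text
arms ((0.4934273362159729, -0.3117509186267853), (0.048804424703121185, 0.07812491804361343), 70.18949127197266) (253, 80, 52, 84)
grip ((0.4824411869049072, -0.3078722059726715), (0.02049783244729042, 0.022800790145993233), 70.52684783935547) (265, 127, 26, 29)
```

View pics/w1c.png

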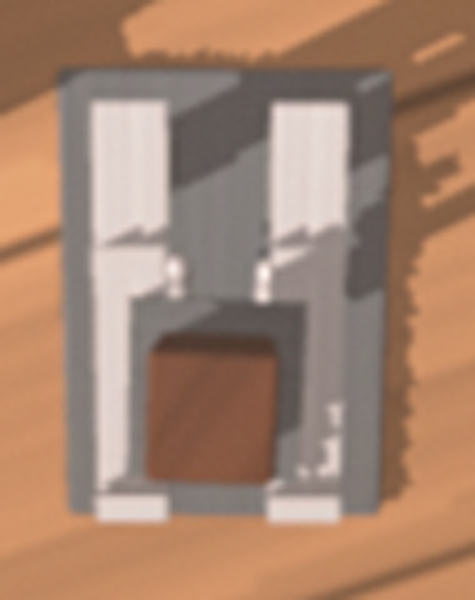

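```bash
cat >> h.py <<'E'
SEAT=np.array([.4817,-.3076]); RY=np.deg2rad(-19.8)
def rodmv(o,yaw,v=.15):
    "servo so that the rod origin is at o (3) with world yaw; shaft/TCP at rod x=-10mm, z=+150mm"
    p=np.array(o,float)+[-.010*np.cos(yaw),-.010*np.sin(yaw),.150]
    bot.servo_line(p,ori(yaw,0),v)
def st():
    o=get_obs(); print(round(o["time_s"],2),np.round(o["position"],4),"F",np.round(o["wrist_force"],2),"w",round(o["gripper_width"],4),"g",round(o["grip_force"],1))
E
python3 - <<'E'
from h import *
q=ori(RY); ex=np.array([np.cos(RY),np.sin(RY)])
hand.move_gripper(.06,60)
bot.reach((*SEAT,.24),q); bot.servo_line((*SEAT,.182),q,.1)
hand.move_gripper(.0,60); st()
bot.servo_line((*SEAT,.195),q,.08); st()
bot.servo_line((*(SEAT-.065*ex),.195),q,.12); st()
c=cam("wrist","pics/w2.png");cam("scene","pics/s2.png")
E
python3 -c "
import cv2,numpy as np
a=cv2.imread('pics/w2.png');b=cv2.imread('pics/s2.png')[130:310,100:260]
cv2.imwrite('pics/c2.png',np.hstack([cv2.resize(a,(440,330)),cv2.resize(b,(293,330))]))"
```

```text
3.79 [ 0.4821 -0.3078  0.1827] F [0.   0.12 6.46] w 0.0211 g 58.6
4.11 [ 0.482  -0.3078  0.1956] F [-0.4   0.59 -1.55] w 0.0215 g 58.3
4.8 [ 0.4212 -0.286   0.1953] F [ 0.19 -0.17 -1.62] w 0.0216 g 58.3
```

View pics/c2.png

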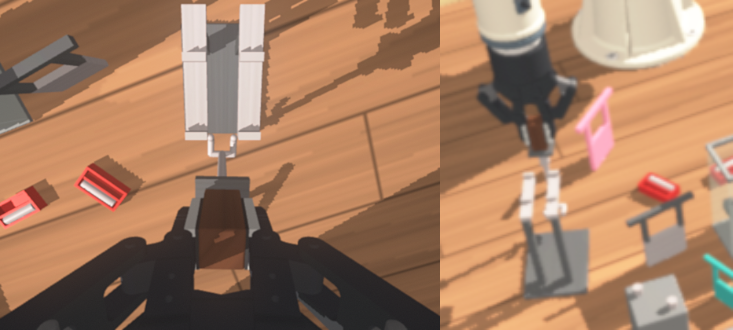

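The rod came out cleanly, with its prongs visible at about (222,147) in the left panel. Next I'll carry it over the plate's bay and look from there.

```bash
python3 - <<'E'
from h import *
import pickle
p=get_obs()["position"]
bot.servo_line((p[0],p[1],.345),None,.3)
y=np.deg2rad(-.9)
rodmv((.5735-.024,-.033,.190),y,.3); st()
c=cam("wrist","pics/w3.png"); pickle.dump(c,open("w3.pkl","wb"))
for n,P in [("rodorigin",(.5495,-.033,.19)),("bar",(.5735,-.033,.088))]: print(n,proj(c,P))
im=c["frame"][:,:,::-1]
u,v=proj(c,(.5735,-.033,.088)).astype(int)
x0=max(0,u-80);y0=max(0,v-60)
print(x0,y0)
cv2.imwrite("pics/w3c.png",cv2.resize(im[y0:y0+150,x0:x0+160],None,fx=4,fy=4,interpolation=cv2.INTER_CUBIC)[:600])
E
```

```text
6.63 [ 0.5388 -0.0337  0.3393] F [ 0.41 -0.07 -1.02] w 0.0214 g 58.3
rodorigin [282.42262123 182.27297782]
bar [282.01869881 140.37602508]
202 80
```

View pics/w3c.png

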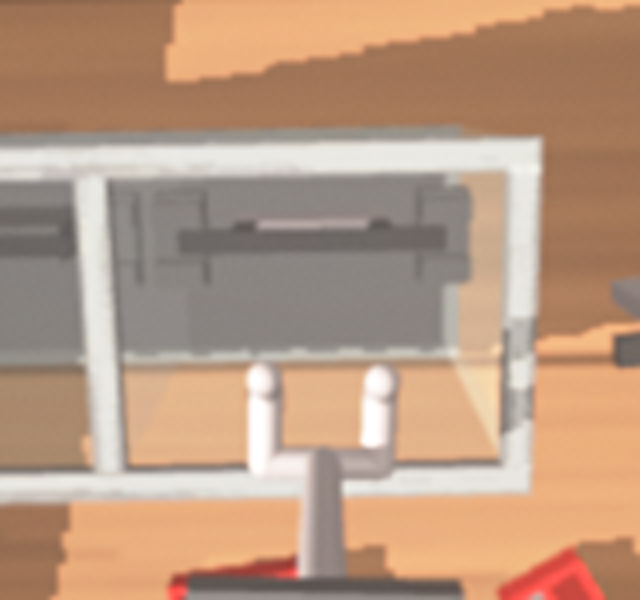

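Wrist crop: the crossbar runs from full-image (247,140) to (313.5,139), and the prong tips are at (267.75,175) and (297,175). The bay's free side is at −x, as expected.

```bash
python3 - <<'E'
from h import *
import pickle
c=pickle.load(open("w3.pkl","rb"))
f=lambda x,y,z: onz(c,202+x/4,80+y/4,z).round(4)
a,b=f(180,240,.0895),f(446,236,.0895); print("bar",a,b,(a+b)/2,np.linalg.norm(a-b),np.degrees(np.arctan2(-(a-b)[0],(a-b)[1])))
a,b=f(263,380,.1966),f(380,380,.1966); print("tips",a,b,(a+b)/2,np.linalg.norm(a-b),np.degrees(np.arctan2(-(a-b)[0],(a-b)[1])))
for q in [(-0,140),(540,138),(530,492),(-0,500),(85,170),(95,480)]: print("rim",f(*q,.17))
print("arms at -30", f(235,222,.062),f(388,222,.062))
E
```

```text
bar [0.5747 0.0055 0.0895] [ 0.5746 -0.0677  0.0895] [ 0.57465 -0.0311   0.0895 ] 0.07320006830597905 -0.07827287413894596
tips [ 0.5572 -0.0212  0.1966] [ 0.5569 -0.0449  0.1966] [ 0.55705 -0.03305  0.1966 ] 0.02370189865812442 -0.7252242990594404
rim [0.6042 0.0342 0.17  ]
rim [ 0.6028 -0.08    0.17  ]
rim [ 0.5248 -0.0802  0.17  ]
rim [0.5248 0.0411 0.17  ]
rim [0.5978 0.0166 0.17  ]
rim [0.5292 0.019  0.17  ]
arms at -30 [ 0.5769 -0.008   0.062 ] [ 0.5762 -0.053   0.062 ]
```

```bash
python3 - <<'E'
from h import *
import pickle
q=ori(np.deg2rad(-.5)); 
bot.servo_line((.5434,-.0315,.345),q,.1)
bot.servo_line((.5434,-.0315,.252),q,.15); st()
c=cam("wrist","pics/w4.png"); pickle.dump(c,open("w4.pkl","wb"))
u,v=proj(c,(.5745,-.0315,.088)); x0,y0=int(u)-75,int(v)-60; print(x0,y0)
cv2.imwrite("pics/w4c.png",cv2.resize(c["frame"][y0:y0+120,x0:x0+150,::-1],None,fx=5,fy=5,interpolation=cv2.INTER_CUBIC))
E
```

```text
7.7 [ 0.5439 -0.0316  0.2527] F [-0.47 -0.08 -1.04] w 0.0213 g 58.3
208 96
```

View pics/w4c.png

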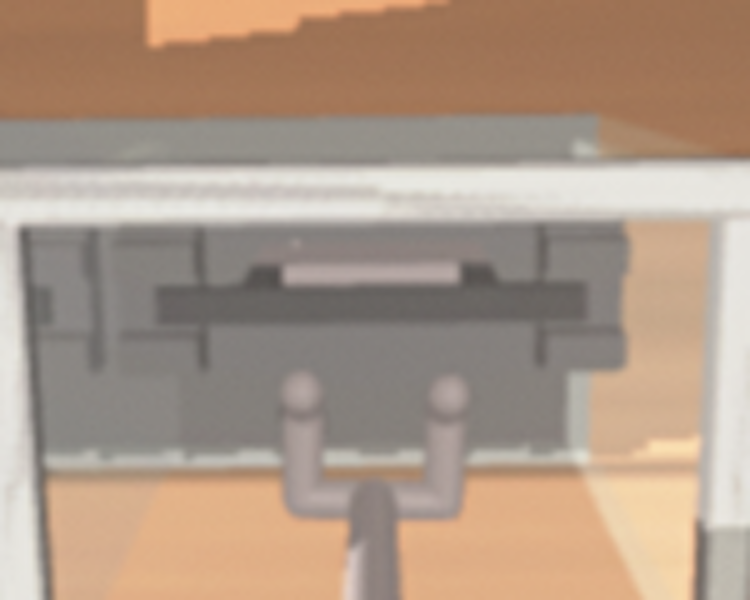

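Wrist crop: the prongs (centre 375) line up with the bar and window (centre 371), so I need about +0.5 mm in y. Then down, under and lift.

```bash
python3 - <<'E'
from h import *
import pickle
c=pickle.load(open("w4.pkl","rb"))
f=lambda x,y,z: onz(c,208+x/5,96+y/5,z)
bar=(f(156,303,.0905)+f(586,301,.0905))/2; tip=(f(301,388,.110)+f(450,388,.110))/2
print("bar",bar.round(4),"tips",tip.round(4)); dx=bar[0]-(tip[0]-.010); dy=bar[1]-tip[1]
print("bar-origin",dx,dy)
assert .018<dx<.029 and abs(dy)<.0015
y=-.0315+dy
bot.servo_line((.5434,y,.252),None,.05)
bot.servo_line((.5434,y,.216),None,.08); st()
bot.servo_line((.5434+dx+.0005,y,.216),None,.05); st()
bot.servo_line((.5434+dx+.0005,y,.238),None,.05); st()
c=cam("wrist","pics/w5.png")
x0,y0=208,70
cv2.imwrite("pics/w5c.png",cv2.resize(c["frame"][y0:y0+120,x0:x0+150,::-1],None,fx=4,fy=4,interpolation=cv2.INTER_CUBIC))
E
```

```text
bar [ 0.5747 -0.0307  0.0905] tips [ 0.5636 -0.0313  0.11  ]
bar-origin 0.021043837717401814 0.0006549633131487896
8.6 [ 0.5434 -0.0308  0.2159] F [-0.27 -0.9  -1.42] w 0.0218 g 58.3
9.18 [ 0.5649 -0.0308  0.2158] F [-0.34 -0.25 -1.35] w 0.0215 g 58.3
9.78 [ 0.5649 -0.0308  0.2382] F [ 0.96  0.46 -2.41] w 0.0216 g 58.8
```

View pics/w5c.png

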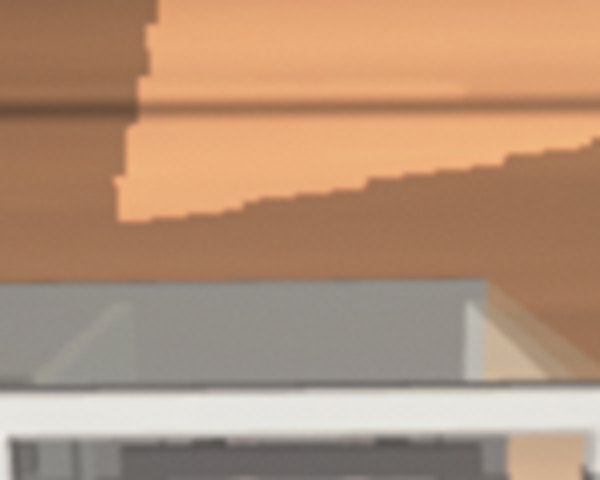

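The wrist force rose by 1.1 N, which is the plate's weight, so the plate is on the hook. Next I'll lift it clear and carry it towards the tester, stopping short to see the clip.

```bash
python3 - <<'E'
from h import *
import pickle
p=get_obs()["position"]
bot.servo_line((p[0],p[1],.425),None,.1); bot.dwell(.3); st()
yw=np.deg2rad(16); ex=np.array([np.cos(yw),np.sin(yw)])
g=np.array([.4856,.277])-.09*ex
bot.servo_line((*g,.425),ori(yw),.15); bot.dwell(.6); st()
c=cam("wrist","pics/w6.png"); pickle.dump(c,open("w6.pkl","wb"))
t=cam("top","pics/t6.png"); s=cam("scene","pics/s6.png"); pickle.dump((t,s),open("ts6.pkl","wb"))
u,v=proj(c,(.4856,.277,.06)); print(u,v)
x0,y0=int(u)-75,max(0,int(v)-65); print(x0,y0)
A=cv2.resize(c["frame"][y0:y0+150,x0:x0+150,::-1],(600,600),interpolation=cv2.INTER_CUBIC)
u,v=proj(s,(.42,.25,.26)).astype(int); print(u,v)
B=cv2.resize(s["frame"][v-60:v+60,u-20:u+60,::-1],(200,300),interpolation=cv2.INTER_CUBIC)
u,v=proj(t,(.42,.25,.26)).astype(int); print(u,v)
C=cv2.resize(t["frame"][v-60:v+60,u-40:u+40,::-1],(200,300),interpolation=cv2.INTER_CUBIC)
cv2.imwrite("pics/c6.png",np.hstack([A,np.vstack([B,C])]))
E
```

```text
12.14 [ 0.5647 -0.0308  0.4249] F [ 0.22  0.25 -1.95] w 0.0215 g 58.8
15.07 [0.3991 0.2522 0.425 ] F [-0.8  -0.21 -2.97] w 0.0216 g 59.0
283.3865051890451 91.90392617373293
208 26
336 123
145 263
```

View pics/c6.png

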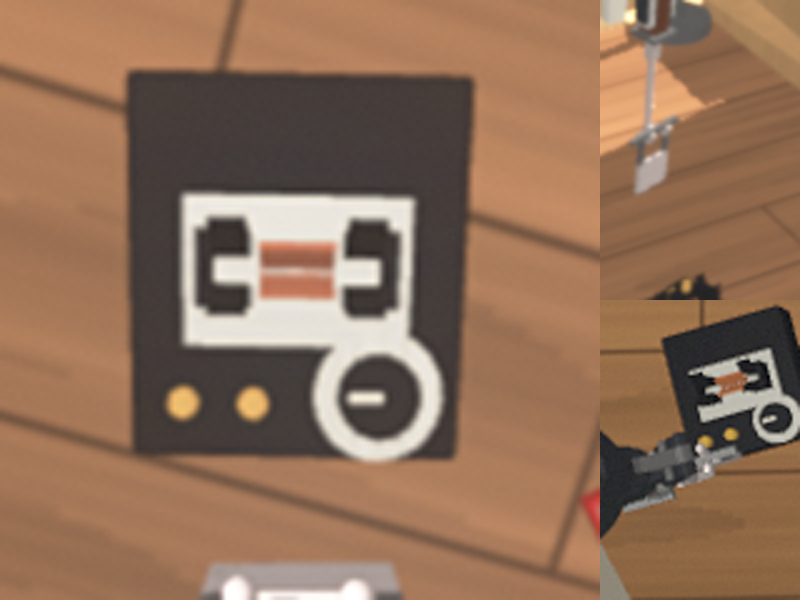

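Wrist crop: the clip slit runs along row 270 with its centre at about (297,270), and the guide slots are at (231,268) and (362,270). The plate hangs on both prongs at (297,588). Now I'll convert these pixels to positions.

```bash
python3 - <<'E'
from h import *
import pickle
c=pickle.load(open("w6.pkl","rb"))
f=lambda x,y,z: onz(c,208+x/4,26+y/4,z)
ang=lambda a,b: np.degrees(np.arctan2(-(a-b)[0],(a-b)[1]))
def sh(n,a,b): print(n,((a+b)/2).round(4),"len",round(np.linalg.norm(a-b),4),"yaw",ang(a,b).round(2))
sh("box +x edge",f(128,72,.05),f(473,77,.05)); sh("box -x edge",f(133,453,.05),f(455,458,.05))
sh("jaws",f(260,270,.066),f(336,270,.066)); 
sh("posts outer",f(196,267,.1),f(401,269,.1)); sh("slot",f(231,269,.088),f(362,270,.088))
sh("tips",f(237,588,.2823),f(358,588,.2823)); sh("bar",f(205,575,.283),f(400,576,.283))
# axis from all box corners
P=[f(128,72,.05),f(473,77,.05),f(455,458,.05),f(133,453,.05)]
print("box centre",np.mean(P,0).round(4), "xlen",np.linalg.norm(P[0]-P[3]),np.linalg.norm(P[1]-P[2]))
E
```

```text
box +x edge [0.5442 0.2942 0.05  ] len 0.1171 yaw 15.26
box -x edge [0.4211 0.2612 0.05  ] len 0.1183 yaw 15.15
jaws [0.4831 0.2776 0.066 ] len 0.026 yaw 16.02
posts outer [0.4828 0.2773 0.1   ] len 0.0651 yaw 15.5
slot [0.4825 0.2779 0.088 ] len 0.0428 yaw 15.61
tips [0.4184 0.2591 0.2823] len 0.0245 yaw 16.03
bar [0.4213 0.2589 0.283 ] len 0.0392 yaw 15.74
box centre [0.4826 0.2777 0.05  ] xlen 0.12740513361955566 0.12762776721006694
```

```bash
cat >> h.py <<'E'
CLIP=np.array([.4827,.2777]); CY=np.deg2rad(15.6)
CX=np.array([np.cos(CY),np.sin(CY)]); CN=np.array([-CX[1],CX[0]])
def at(dx,z,v=.1,dn=-.0007):
    "TCP so that rod origin is dx ahead (tester x) of the clip"
    bot.servo_line((*(CLIP+(dx-.010)*CX+dn*CN),z),ori(CY),v)
E
python3 - <<'E'
from h import *
import pickle
at(.0005,.42,.12); at(.0005,.35,.15); bot.dwell(.5); st()
at(.0005,.31,.08); st(); at(.0005,.289,.06); st(); at(.0005,.277,.06); st(); at(.0005,.266,.06); bot.dwell(.2); st()
pickle.dump((cam("top","pics/t7.png"),cam("scene","pics/s7.png"),cam("wrist","pics/w7.png")),open("c7.pkl","wb"))
E
```

```text
17.14 [0.4738 0.2745 0.3502] F [-0.21  0.39 -1.87] w 0.0213 g 59.0
17.79 [0.4738 0.2745 0.31  ] F [ 0.84  0.01 -1.94] w 0.021 g 59.0
18.29 [0.4736 0.2744 0.2887] F [-0.05 -0.41 -1.91] w 0.0215 g 59.0
18.64 [0.4736 0.2744 0.2766] F [-0.26 -0.69 -1.19] w 0.0214 g 59.0
19.18 [0.4739 0.2746 0.2662] F [-0.24  0.88 -2.05] w 0.0213 g 59.0
```

```bash
python3 - <<'E'
from h import *
import pickle
F=[]
for i in range(12): bot.dwell(.03); F.append(get_obs()["wrist_force"][2])
print("Fz mean",np.mean(F),np.std(F))
t,s,w=pickle.load(open("c7.pkl","rb")); t0,s0=pickle.load(open("ts6.pkl","rb"))
for n,c,c0 in (("scene",s,s0),("top",t,t0)):
  for e in (.030,-.030):
    print(n,e)
    for z in np.arange(.105,.161,.004):
        p=np.r_[CLIP+e*CN,z]; u,v=np.round(proj(c,p)).astype(int)
        print(round(z,3),(u,v),c["frame"][v,u],c0["frame"][v,u])
E
```

```text
Fz mean -1.336494846189572 0.44109289124721857
scene 0.03
0.105 (np.int64(360), np.int64(173)) [151 129 116] [142 102  73]
0.109 (np.int64(360), np.int64(172)) [163 145 134] [140 101  73]
0.113 (np.int64(360), np.int64(171)) [147 130 119] [138 100  72]
0.117 (np.int64(360), np.int64(170)) [121 103  91] [139 100  72]
0.121 (np.int64(360), np.int64(169)) [111  93  82] [140 101  72]
0.125 (np.int64(360), np.int64(167)) [105  92  84] [140 100  72]
0.129 (np.int64(360), np.int64(166)) [100  92  86] [139 101  72]
0.133 (np.int64(360), np.int64(165)) [99 94 89] [139 100  72]
0.137 (np.int64(361), np.int64(164)) [102  94  88] [139  99  71]
0.141 (np.int64(361), np.int64(163)) [122  99  84] [142 102  73]
0.145 (np.int64(361), np.int64(162)) [141 106  81] [148 106  77]
0.149 (np.int64(361), np.int64(161)) [150 108  79] [149 107  77]
0.153 (np.int64(361), np.int64(160)) [150 107  77] [148 105  76]
0.157 (np.int64(361), np.int64(159)) [150 107  77] [148 106  76]
0.161 (np.int64(361), np.int64(158)) [151 108  77] [149 106  76]
scene -0.03
0.105 (np.int64(346), np.int64(182)) [51 49 50] [38 37 39]
[... 1987 characters left out ...]
), np.int64(232)) [68 67 65] [63 61 56]
0.121 (np.int64(164), np.int64(232)) [68 67 65] [63 61 56]
0.125 (np.int64(163), np.int64(232)) [75 72 70] [99 90 79]
0.129 (np.int64(163), np.int64(232)) [75 72 70] [99 90 79]
0.133 (np.int64(162), np.int64(232)) [59 58 57] [113  89  76]
0.137 (np.int64(162), np.int64(231)) [74 74 72] [36 32 33]
0.141 (np.int64(162), np.int64(231)) [74 74 72] [36 32 33]
0.145 (np.int64(161), np.int64(231)) [77 76 75] [98 67 54]
0.149 (np.int64(161), np.int64(231)) [77 76 75] [98 67 54]
0.153 (np.int64(160), np.int64(231)) [76 75 76] [161 133 117]
0.157 (np.int64(160), np.int64(231)) [76 75 76] [161 133 117]
0.161 (np.int64(159), np.int64(231)) [75 75 75] [192 182 171]
```

The bar's top stands at z≈0.141 at both ends, the "loose" height, and the rod carries no extra load. I'll withdraw the rod and press from above.

```bash
python3 - <<'E'
from h import *
import pickle
at(-.037,.266,.08); st()
hand.move_gripper(0,100)
at(-.037,.32,.2); at(.002,.32,.15); bot.dwell(.1)
at(.002,.300,.1); st()
z=.300
while z>.2765:
    z-=.002; at(.002,z,.06)
    o=get_obs(); print(round(o["position"][2],4),np.round(o["wrist_force"],1))
    if o["wrist_force"][2]>32: break
bot.dwell(.3); st()
s=cam("scene","pics/s8.png"); pickle.dump(s,open("s8.pkl","wb"))
for e in (.030,-.030):
    print(e,[(round(z,3),s["frame"][tuple(np.round(proj(s,np.r_[CLIP+e*CN,z])).astype(int)[::-1])].tolist()) for z in np.arange(.117,.15,.004)])
E
```

```text
20.34 [0.4377 0.2645 0.2664] F [0.19 0.1  0.07] w 0.0214 g 59.0
21.83 [0.4745 0.2746 0.2996] F [ 0.66 -0.47 -0.3 ] w 0.0209 g 97.5
0.2984 [-0.  -0.2  0.1]
0.296 [ 0.2 -0.1 -0.8]
0.2943 [0.  0.3 1.7]
0.293 [ 0.1 -0.5  6.5]
0.2916 [0.1 0.1 8.9]
0.2897 [ 1.   0.2 10.5]
0.287 [0.  0.6 6.4]
0.2848 [0.  0.  6.1]
0.2828 [-0.2  0.2  6. ]
0.2817 [-0.2 -0.4 10.7]
0.2814 [ 0.4 -0.7 20.6]
0.2811 [-2.7 -1.7 32.2]
25.13 [0.4781 0.2763 0.2811] F [-1.67 -2.9  31.44] w 0.0209 g 101.8
0.03 [(np.float64(0.117), [156, 144, 138]), (np.float64(0.121), [161, 147, 140]), (np.float64(0.125), [141, 109, 87]), (np.float64(0.129), [142, 103, 75]), (np.float64(0.133), [140, 101, 73]), (np.float64(0.137), [141, 101, 73]), (np.float64(0.141), [144, 103, 74]), (np.float64(0.145), [150, 108, 78]), (np.float64(0.149), [151, 109, 78])]
-0.03 [(np.float64(0.117), [71, 65, 61]), (np.float64(0.121), [91, 82, 74]), (np.float64(0.125), [81, 68, 61]), (np.float64(0.129), [108, 80, 62]), (np.float64(0.133), [130, 95, 68]), (np.float64(0.137), [137, 99, 71]), (np.float64(0.141), [138, 99, 72]), (np.float64(0.145), [139, 101, 73]), (np.float64(0.149), [140, 101, 73])]
```

```bash
python3 - <<'E'
from h import *
import pickle
p=get_obs()["position"]
bot.servo_line((p[0],p[1],.33),None,.12); st()
yw=np.deg2rad(16); ex=np.array([np.cos(yw),np.sin(yw)])
g=np.array([.4856,.277])-.09*ex
bot.servo_line((*g,.425),ori(yw),.25); bot.dwell(.2); st()
c=cam("wrist","pics/w9.png"); t=cam("top","pics/t9.png"); s=cam("scene","pics/s9.png")
pickle.dump((c,t,s),open("c9.pkl","wb"))
c0=pickle.load(open("w6.pkl","rb"))
d=np.abs(c["frame"].astype(int)-c0["frame"]).max(2)
d[:40]=0; d[130:]=0; d[:,:230]=0; d[:,330:]=0
m=(d>30).astype(np.uint8)
m=cv2.morphologyEx(m,cv2.MORPH_CLOSE,np.ones((3,3)))
for ct in cv2.findContours(m,cv2.RETR_EXTERNAL,cv2.CHAIN_APPROX_NONE)[0]:
    if cv2.contourArea(ct)<15: continue
    P=np.array([onz(c,*q[0],.128)[:2] for q in ct],np.float32)
    print(cv2.boundingRect(ct),cv2.contourArea(ct),cv2.minAreaRect(P))
for v in range(78,108,1): print(v,[int(c["frame"][v,u].mean()) for u in (258,264,272,282,292,300,306)],[int(c0["frame"][v,u].mean()) for u in (258,282,306)])
E
```

```text
25.78 [0.4777 0.276  0.3291] F [-0.13 -0.34 -0.98] w 0.0208 g 97.5
26.63 [0.3994 0.2521 0.4233] F [ 0.1   0.17 -1.75] w 0.0206 g 97.4
(292, 113, 12, 15) 42.5 ((0.4564526379108429, 0.25057440996170044), (0.01651526615023613, 0.013394621200859547), 17.061431884765625)
(260, 99, 25, 6) 17.5 ((0.46904459595680237, 0.2863914966583252), (0.004691862501204014, 0.029075514525175095), 26.809619903564453)
(251, 73, 62, 49) 611.0 ((0.4763539731502533, 0.27658742666244507), (0.054335176944732666, 0.07234196364879608), 14.438158988952637)
(266, 43, 59, 3) 48.0 ((0.5366199016571045, 0.2776939272880554), (0.0019136200426146388, 0.06610141694545746), 15.008115768432617)
(239, 42, 24, 10) 24.0 ((0.522702693939209, 0.32793426513671875), (0.008492974564433098, 0.027790946885943413), 33.47108840942383)
78 [229, 229, 229, 228, 228, 229, 227] [229, 228, 227]
79 [214, 160, 229, 228, 228, 201, 225] [230, 229, 227]
80 [204, 79, 230, 228, 229, 126, 225] [226, 229, 227]
81 [194, 48, 230, 229, 230, 64, 225] [218, 229, 226]
82 [132, 50, 231, 230, 231, 48, 194] [171, 229, 223]
83 [69, 50, 230, 226, 228, 51, 127] 
[... 555 characters left out ...]
, 94] [54, 177, 65]
95 [57, 179, 176, 134, 191, 209, 81] [56, 145, 67]
96 [55, 125, 191, 130, 222, 178, 83] [57, 131, 71]
97 [57, 64, 190, 129, 211, 105, 85] [56, 130, 75]
98 [56, 50, 180, 131, 199, 58, 83] [56, 133, 76]
99 [56, 53, 176, 133, 194, 53, 83] [57, 142, 74]
100 [51, 54, 186, 149, 193, 56, 80] [55, 180, 74]
101 [77, 53, 218, 194, 197, 53, 78] [58, 218, 71]
102 [140, 48, 228, 222, 206, 54, 118] [111, 228, 86]
103 [183, 87, 225, 224, 221, 48, 201] [185, 226, 148]
104 [208, 165, 222, 222, 224, 107, 228] [213, 224, 211]
105 [221, 215, 222, 222, 224, 199, 226] [221, 224, 228]
106 [225, 225, 223, 223, 224, 225, 224] [224, 223, 226]
107 [226, 226, 224, 223, 223, 225, 223] [225, 224, 224]
```

```bash
python3 - <<'E'
from h import *
import pickle
c,t,s=pickle.load(open("c9.pkl","rb"))
for z in (.128,.131): print(z,"expected px",proj(c,np.r_[CLIP,z]).round(2))
p=onz(c,282,90.7,.128)[:2]-CLIP; print("bar dx,dn mm",1e3*p@CX,1e3*p@CN)
# bar row centre at both ends -> yaw ; same for top cam column scan
a,b=onz(c,258,90.8,.128),onz(c,306,91.,.128); print("yaw",np.degrees(np.arctan2(-(a-b)[0],(a-b)[1])))
print("row91",[int(x) for x in c["frame"][91,244:322].mean(1)])
for nm,cc in (("scene",s),("top",t)):
  for e in (.033,0,-.033):
    print(nm,e,[(int(z*1e3),int(cc["frame"][tuple(np.round(proj(cc,np.r_[CLIP+e*CN,z])).astype(int)[::-1])].mean())) for z in np.arange(.108,.15,.003)])
# bar line in scene from u,v scan: vertical profile at the column of the bar centre
for e in (.025,-.025):
  u,v=np.round(proj(s,np.r_[CLIP+e*CN,.128])).astype(int); print("scene col",u,v,[s["frame"][k,u].tolist() for k in range(v-4,v+8)])
E
```

```text
0.128 expected px [281.96  91.65]
0.131 expected px [281.96  91.56]
bar dx,dn mm 1.0630280852039669 -0.038789098478268544
yaw 15.7842358585467
row91 [60, 61, 61, 59, 59, 67, 87, 107, 109, 107, 106, 107, 108, 109, 109, 109, 110, 109, 108, 109, 110, 109, 109, 109, 109, 109, 109, 108, 109, 109, 108, 109, 109, 109, 108, 110, 108, 109, 109, 109, 109, 109, 108, 108, 107, 108, 109, 107, 107, 108, 108, 108, 109, 109, 109, 109, 108, 109, 108, 109, 108, 108, 108, 108, 107, 108, 107, 106, 92, 68, 60, 61, 61, 61, 61, 62, 62, 61]
scene 0.033 [(108, 99), (111, 95), (114, 100), (117, 96), (120, 92), (123, 92), (126, 93), (129, 98), (132, 102), (135, 103), (138, 106), (141, 106), (144, 108), (147, 111)]
scene 0 [(108, 60), (111, 60), (114, 73), (117, 81), (120, 87), (123, 91), (126, 91), (129, 97), (132, 100), (135, 101), (138, 104), (141, 104), (144, 104), (147, 106)]
scene -0.033 [(108, 40), (111, 38), (114, 45), (117, 68), (120, 91), (123, 89), (126, 89), (129, 93), (132, 97), (135, 100), (138, 101), (141, 101), (144, 101), (147, 103)]
top 0.033 [(108, 63), (111, 63), (114, 63), (117, 76), (120, 76), (123, 76), (126, 85), (129, 85), (132, 90), (135, 90), (138, 90), (141, 100), (144, 100), (147, 106)]
top 0 [(108, 134), (111, 134), (114, 134), (117, 113), (120, 113), (123, 113), (126, 106), (129, 106), (132, 106), (135, 95), (138, 95), (141, 95), (144, 98), (147, 98)]
top -0.033 [(108, 77), (111, 77), (114, 77), (117, 91), (120, 91), (123, 91), (126, 97), (129, 97), (132, 97), (135, 96), (138, 96), (141, 96), (144, 96), (147, 97)]
scene col 359 167 [[145, 104, 75], [141, 101, 73], [139, 100, 72], [134, 100, 74], [119, 97, 81], [101, 94, 87], [95, 91, 87], [95, 90, 85], [95, 88, 83], [99, 89, 83], [103, 91, 82], [105, 92, 83]]
scene col 347 175 [[137, 99, 71], [135, 97, 70], [134, 98, 71], [125, 96, 76], [107, 93, 84], [94, 90, 86], [86, 85, 83], [74, 73, 71], [60, 59, 59], [58, 57, 56], [59, 58, 57], [62, 60, 60]]
```

The bar is centred (1.1 mm, 0.0 mm), upright, at yaw 15.8° and with its top at z≈0.128, so the plate is home. Next I'll take the rod back to the pre-insertion pose and compare the prongs with the w2 picture to detect any slip in the grip.

```bash
python3 - <<'E'
from h import *
q=ori(RY); ex=np.array([np.cos(RY),np.sin(RY)]); b=SEAT-.065*ex
bot.reach((*b,.40),q); st()
bot.servo_line((*b,.195),q,.2); bot.dwell(.2); st()
n=cam("wrist","pics/w10.png")["frame"]; o=cv2.imread("pics/w2.png")[:,:,::-1]
g=lambda a: cv2.cvtColor(np.ascontiguousarray(a),cv2.COLOR_RGB2GRAY)
for nm,(x0,y0,x1,y1) in {"prongs":(258,168,308,204),"collar":(240,222,325,245),"rack":(225,10,345,165)}.items():
    r=cv2.matchTemplate(g(n[y0-10:y1+10,x0-10:x1+10]),g(o[y0:y1,x0:x1]),cv2.TM_CCOEFF_NORMED)
    _,v,_,l=cv2.minMaxLoc(r); print(nm,"shift",l[0]-10,l[1]-10,round(v,3))
E
```

```text
28.73 [ 0.421  -0.2849  0.4001] F [-0.21  0.7  -0.35] w 0.0207 g 97.3
30.11 [ 0.421  -0.2859  0.1959] F [ 0.64  0.5  -1.29] w 0.0209 g 97.4
prongs shift 0 0 0.993
collar shift 0 0 0.997
rack shift 0 0 0.997
```

No slip at all: every feature matches w2 to the pixel. I'll insert the rod and release it.

```bash
python3 - <<'E'
from h import *
q=ori(RY)
bot.servo_line((*SEAT,.196),q,.1); st()
bot.servo_line((*SEAT,.182),q,.05); bot.dwell(.2); st()
hand.move_gripper(.06,60); bot.dwell(.2); st()
bot.servo_line((*SEAT,.30),q,.12)
bot.reach((.44,-.297,.36),q); bot.dwell(.3); st()
c=cam("wrist","pics/w11.png"); n=c["frame"]; o=cv2.imread("pics/w1.png")[:,:,::-1]
g=lambda a: cv2.cvtColor(np.ascontiguousarray(a),cv2.COLOR_RGB2GRAY)
for nm,(x0,y0,x1,y1) in {"grip":(262,122,296,162),"prongs":(262,108,296,124),"rack":(245,70,318,168)}.items():
    r=cv2.matchTemplate(g(n[y0-10:y1+10,x0-10:x1+10]),g(o[y0:y1,x0:x1]),cv2.TM_CCOEFF_NORMED)
    _,v,_,l=cv2.minMaxLoc(r); print(nm,"shift",l[0]-10,l[1]-10,round(v,3))
# plate and separator unchanged in the top view
t=cam("top","pics/t11.png")["frame"].astype(int); import pickle
t9=pickle.load(open("c9.pkl","rb"))[1]["frame"]; t0=cv2.imread("pics/top0.png")[:,:,::-1].astype(int)
print("clip diff vs t9",np.abs(t-t9)[222:250,150:175].mean(),"sep diff vs start",np.abs(t-t0)[185:208,225:262].mean())
E
```

```text
30.96 [ 0.4811 -0.3073  0.1957] F [-0.    0.26 -1.07] w 0.021 g 97.4
31.59 [ 0.4815 -0.3076  0.1828] F [-3.55  1.72 12.24] w 0.0209 g 99.5
32.25 [ 0.4817 -0.3076  0.1819] F [-0.13  0.29 -0.27] w 0.0601 g 0.0
34.08 [ 0.44   -0.2969  0.3588] F [ 0.23  0.34 -1.11] w 0.06 g 0.0
grip shift 1 0 0.987
prongs shift 0 0 0.976
rack shift 0 0 0.982
clip diff vs t9 7.423333333333333 sep diff vs start 8.383470426948687
```

```bash
python3 - <<'E'
from h import *
n=cv2.imread("pics/t11.png",0);o=cv2.imread("pics/top0.png",0);n9=cv2.imread("pics/t9.png",0)
for nm,a,(x0,y0,x1,y1) in (("sep",o,(228,188,262,206)),("clip",n9,(150,222,178,245))):
    r=cv2.matchTemplate(n[y0-6:y1+6,x0-6:x1+6],a[y0:y1,x0:x1],cv2.TM_CCOEFF_NORMED);_,v,_,l=cv2.minMaxLoc(r);print(nm,l[0]-6,l[1]-6,v)
print(hand_in()); st()
E
```

```text
sep 0 0 0.9962455630302429
clip 0 0 0.9995811581611633
the job is handed in; nothing more can be done
None
the job is handed in; nothing more can be done
```

The job is handed in: the electrode plate is pressed home and upright in the tester clip, the rod is back in its fork, and image checks showed the separator unmoved; no pass/fail verdict was returned.

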